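# Open the lantern's battery cap

## Task

The lantern needs new batteries: first slide the empty steel dish along the plank, without lifting it, until its foot stands wholly on the round black mat, ready for the old cells. Then open the round twist cap on top of the lantern; nobody remembers which way it loosens, so try it one way and, if it stops dead, the other, until it has turned about a sixth of a turn, and only then lift it off. Finish while still holding the cap in the gripper, well clear above the lantern (a good hand's breadth is plenty); leave the dish on the mat and the other things on the shelf where they are.

Things in the scene. Friction and masses are not known exactly. Their poses are not given: they have to be found in the camera images.
- shelf: The shelf: a plank 280 x 860 x 22 mm, long side along its y, on two brick stacks; fixed. Origin at table height under the plank's centre; the plank's top lies 142 mm above the table (z = 0.142). Its x points away from the robot, turned by a few degrees at most.
- lantern: Round green plastic lantern, fixed on the plank, diameter 104 mm at its base, 100 mm at the top; its flat top deck is 105 mm above its underside. Origin at the centre of its underside on the plank, z up. The twist cap sits in the middle of the deck. A wire bail is folded down at one side below the deck.
- cap: Round black plastic twist cap on the lantern, 56 mm across, 30 mm high, 50 g, a thin grey raised bar 44 x 5 x 3 mm across its top along its x. Origin at the centre of its underside, z up. Seated, it lies on the lantern's axis, 107 mm above the lantern's origin, its x along the lantern's x within 0.06 rad. Turns with next to no torque; against its stop it slips in the fingers at a 10 to 20 N grip.
- cap_top (a point): Centre of the cap's flat top, 30 mm above its underside (the grey bar stands 2.5 mm higher). Bayonet fit: three lugs inside the cap sit under a flange, so it cannot be lifted (2 mm of play) until turned. One way it meets a firm stop within 0.25 rad, the other way it turns freely to an end stop near 1.15 rad; which way differs from start to start and cannot be seen.
- neck (a point): Centre of the lantern's flat deck, under the cap; the neck stands 24 mm above it inside the cap. With the cap turned 0.8 to 1.1 rad (best 1.0) the free way from its seated angle, it lifts straight off: the lugs clear the flange after 18 mm of rise, the whole cap clears the neck after 22 mm.
- mat: Thin round black rubber mat, diameter 130 mm, 1 mm thick, lying fixed on the plank; it gives no step to things slid onto it. Origin at its centre on the plank.
- dish: Open steel dish, empty and loose, 120 g: foot diameter 80 mm, rim diameter 100 mm, 30 mm high, wall 3 mm, floor 4 mm thick; inside it is about 74 mm across at the floor, so closed fingers fit in and can push its wall. Origin at the centre of its underside, z up.
- tier_box: White plastic stacking box of three tiers, 100 x 100 x 102 mm, loose; bystander, at the left (+y) end of the plank. Origin at the centre of its underside.
- jar: Small glass jar with steel lid, diameter 52 mm, 62 mm high, loose; bystander, near the front edge of the plank left of the lantern. Origin at the centre of its underside.
- torch: Black plastic torch lying along its y, 145 mm long, head diameter 36 mm (from its origin to y = +35 mm), body diameter 28 mm (to y = -110 mm), loose; bystander, along the plank's far edge. Origin on its axis line, at the bottom.
- spoon: Steel spoon 140 mm long, lying along its x, loose; bystander, near the plank's front edge before the lantern. Origin at its middle, on the plank.
Mind the look-alikes: they are no part of the job. There is more than one size of the cap; the job needs the middle-sized. Leave any orange or turquoise look-alike of the dish alone.

How it is judged:
On the way, in this order (a step that is already met when the one before it is completed fails the run):
1. the dish stands on the mat (centre within 25 mm of the mat's centre, so its foot is wholly on it) and is at rest, while the cap is still on (horizontal distance between dish and mat below 0.025 m and linear speed of dish below 0.02 m/s and height (world z) of dish below 0.146 m and z of cap in the frame of lantern below 0.117 m), for 0.2 s.
2. the cap is turned to where it comes free (by 0.55 rad or more), still on its neck (angle between the x axis of cap and the x axis of lantern, either way round above 0.55 rad and z of cap in the frame of lantern below 0.115 m and horizontal distance between cap and lantern below 0.006 m), for 0.1 s.
At the end, for the whole second after the job is handed in: The gripper's fingers hold the cap (over 1 N) still, at least 45 mm above its seated height, over the lantern (within 80 mm of its axis) and not touching it; the dish stands at rest on the plank with its centre within 25 mm of the mat's centre (z of cap in the frame of lantern above 0.152 m and horizontal distance between cap and lantern below 0.08 m and contact force between cap and the fingers above 1 N and contact force between cap and lantern below 0.05 N and linear speed of cap below 0.05 m/s and horizontal distance between dish and mat below 0.025 m and height (world z) of dish below 0.146 m and linear speed of dish below 0.02 m/s); the arm keeps its last pose, push and grip.
It fails at once if the dish is lifted more than 15 mm off the plank (height (world z) of dish above 0.157 m).
It fails at once if the dish is tipped over 0.4 rad (angle between dish's own z axis and vertical above 0.4 rad).
It fails at once if the tier box, jar, torch or spoon is moved more than 30 mm (distance of any of tier_box, jar, torch, spoon from where it was at the start of the episode above 0.03 m).
It also fails if it takes over 67 s, if anything falls off the work surface, if the arm or the gripper's body presses on something with over 40 N, if the wrist force passes 120 N, or if a joint passes its speed limit or range.

## Robot

A 6-joint arm with a two-finger parallel gripper is mounted at the origin on the work surface. World frame = base frame: x ahead of the robot, y to its left, z up, the work surface at z = 0. Lengths are in m, angles in rad, forces in N, time in s.
With the tool pointing down it reaches from about 0.4 to 0.825 m from the base axis. Payload 7 kg.
Tool frame: the origin (TCP) lies at the centre of the arm's flange, where the gripper is bolted on; the fingertips stand 178 mm ahead of it and the grasp point (between the pads) lies arm.tcp_to_grasp ahead of it (arm.tcp_to_grasp is the distance from the TCP to the grasp point, in m); z points along the fingers, y is the direction in which the jaws open and shut (so a half turn about z gives the same grasp; the last joint's range is limited). The gripper opens to 88 mm and grips with 3 to 60 N. Pads are 19 mm wide; open, the fingers measure 130 mm over their backs; the gripper's body (78 mm by 193 mm) begins 47 mm behind the grasp point.
Start: joints at [1.524, 0.359, 0.012, 0, -1.224, -0.288], TCP at [0.222, 0.637, 0.405] pointing down, gripper open.
Joint ranges: [-3.07, 3.07], [-1.43, 2.12], [-1.02, 1.25], [-3.03, 1.67], [-3.05, -0], [-3.03, 3.03]. Speed limits (rad/s): [2.39, 2.39, 3.01, 3.14, 3.14, 3.14].

## Interface

Orientations are given as [roll, pitch, yaw] about the fixed x, y, z axes, in that order (R = Rz(yaw) Ry(pitch) Rx(roll)).
In Python, from station import arm gives the robot as it stands.
- The arm moves only by the tool move_arm, never from a script. Its argument "deltas" is a list of rows, each a list of 6 numbers: the shift along the world's x, y, z in mm, then the turn, a rotation vector about the world's x, y, z in degrees. In form: [[tx, ty, tz, ax, ay, az], ...]. A call has exactly 5 rows; each row shifts and turns the commanded pose from where the row before left it; what a row does not reach is not made up. A row lasts 1/12 s, in which the tool goes at most 41.7 mm and 7.16 degrees, less where a joint would pass 70% of its speed; a pose out of reach is approached as far as the arm can. A call with a gripper value outside its range is refused whole. "claw" is the closure in counts, from 0 (fully open) to 255 (shut), set as the call begins (left out, the last holds). The fingers move at their own pace and stop on an object; "squeeze" is the grip in N (left out, the last holds). Time passes only in rows, so rows that do not move let the fingers close, or fill a call up. It gives the time, the measured TCP pose, the force and the opening at its end, in the units of the state.
- arm.get_state(): the state, without advancing time (a new reading comes with each control period).
- arm.grab_frame(name): name is "side" or "top"; returns the picture (420x560x3 uint8, red, green, blue); there is no depth.
- arm.calibration(name): a dict with "intrinsics" (3x3 intrinsics, pixels), "T" (4x4, takes a point from camera to world coordinates). Camera axes: x right, y up, looking along -z (the intrinsics and any distortion apply to the point x, -y, -z); pixel columns grow to the right and rows downward; lengths in m; the calibration is good to about 2 mm. A picture is of the moment at which its call begins. calibration takes no time and is no camera call.
- arm.job_done(): hands the job in, once; it reports no verdict.
Trained networks look in the newest picture that a camera, given by its name, has taken for a name from the list of things; names that differ only in an ending like _2 or _b are one class to them, and where a whole thing is asked for, a point or a joint stands for the part that bears it (a point fixed in the world has none). Each returns a list of dicts, best first, with "score" (0 to 1); they miss things now and then, are a little off and sometimes report something else, mostly with a low value. They report only what shows in the picture. A call takes as long as a camera call. They do not tell look-alikes from the thing itself.
- arm.spot_in(thing, camera): "xy" ([column, row] in pixels, amid what is visible of it).
- arm.masks_of(thing, camera): "pixels" (420x560 bool, what is visible of it) and "xy" ([column, row] in pixels, amid what is visible of it).
- arm.spot_point(thing, camera): "xy" ([column, row] in pixels: a listed point, or the origin of a listed thing).
The state is a dict: "t": time; "q": joint angles; "qd": joint speeds; "joint_efforts": joint torques, N m; "eef_pos": TCP position; "ee_rot": TCP orientation; "force": force on the tool from outside, world axes, zero at the start; "moment": the same for the moment, N m; "width": finger opening in m.
Only numpy, scipy, OpenCV 4.12 (cv2) and the standard library are available. Lean on these libraries where they do the work, as an engineer would, in place of code of your own. Each camera call takes 0.05 s, during which the arm holds its last target. There are 200 camera calls.

## Working session

There is one attempt and no reset: what is moved stays moved. The work goes in short steps, Python scripts to look and compute and a tool call to move; the robot and the scene stay as the last step left them, time stands still between calls to the robot, and variables do not carry over. Pictures are saved under pics/ and viewed, about 8 in all and at most 12, crops included, and the job is handed in when it is done.

Besides the shell and the picture viewer there is one more tool, called after "Request:" as name([rows], argument=value, ...), one row to a line, values as JSON. move_arm: Moves the arm, as the interface text tells. Its arguments: {"type":"object","properties":{"deltas":{"type":"array","items":{"type":"array","items":{"type":"number"}}},"claw":{"type":"number"},"squeeze":{"type":"number"}},"required":["deltas"]}

```bash
ls; mkdir -p pics; cat > h.py <<'E'
import numpy as np, cv2
from station import arm
def save(n,f): 
    im=arm.grab_frame(n); cv2.imwrite('pics/'+f,im[:,:,::-1]); return im
def at_z(cam,xy,z):
    c=arm.calibration(cam); K=np.array(c["intrinsics"]);T=np.array(c["T"])
    d=np.linalg.inv(K)@[xy[0],xy[1],1.]; d=T[:3,:3]@[d[0],-d[1],-d[2]]
    o=T[:3,3]; return o+d*(z-o[2])/d[2]
def proj(cam,p):
    c=arm.calibration(cam); K=np.array(c["intrinsics"]);T=np.array(c["T"])
    q=T[:3,:3].T@(np.array(p)-T[:3,3]); u=K@[q[0],-q[1],-q[2]]; return u[:2]/u[2]
E
python3 - <<'E'
from h import *
a=save('side','s1.png');b=save('top','t1.png')
cv2.imwrite('pics/st.png',np.vstack([a,b])[:,:,::-1])
print(arm.tcp_to_grasp,{k:np.round(v,3) for k,v in arm.get_state().items()})
for c in('side','top'): print(c,np.round(arm.calibration(c)["T"],3).tolist(),arm.calibration(c).keys())
Z=dict(lantern=.142,cap_top=.142+.137,cap=.249,neck=.247,mat=.142,dish=.142,tier_box=.142,jar=.142,torch=.142,spoon=.142)
for t,z in Z.items():
  for c in('top','side'):
    print(t,c,[(np.round(r['xy']),round(r['score'],2),np.round(at_z(c,r['xy'],z),3)[:2]) for r in arm.spot_point(t,c)[:3]])
E
```

```text
pics
0.1593 {'t': np.float64(0.1), 'q': array([ 1.524,  0.359,  0.011, -0.   , -1.224, -0.288]), 'qd': array([ 0.   , -0.   , -0.   ,  0.004,  0.   , -0.001]), 'joint_efforts': array([-2.0000e-03, -5.8416e+01,  2.9375e+01,  7.0150e+00,  1.0000e-02,
       -0.0000e+00]), 'eef_pos': array([0.222, 0.637, 0.404]), 'ee_rot': array([ 3.14 , -0.   , -0.335]), 'force': array([ 0.206, -0.32 ,  0.271]), 'moment': array([-0.057,  0.025,  0.023]), 'width': np.float64(0.087)}
side [[-0.999, 0.009, -0.04, 0.479], [-0.037, -0.616, 0.787, 0.967], [-0.017, 0.787, 0.616, 0.908], [0.0, 0.0, 0.0, 1.0]] dict_keys(['intrinsics', 'T'])
top [[-0.003, 0.98, -0.197, 0.376], [-1.0, -0.007, -0.018, 0.014], [-0.019, 0.197, 0.98, 1.003], [0.0, 0.0, 0.0, 1.0]] dict_keys(['intrinsics', 'T'])
lantern top [(array([241., 184.]), 0.74, array([0.604, 0.119]))]
lantern side [(array([245., 244.]), 0.89, array([0.607, 0.13 ]))]
cap_top top [(array([304., 209.]), 0.71, array([ 0.518, -0.016])), (array([226., 166.]), 0.66, array([0.602, 0.13 ])), (array([273., 124.]), 0.58, array([0.686, 0.041]))]
cap_top side [(array([240.,
[... 1091 characters left out ...]
57, array([ 0.326, -0.038]))]
tier_box top [(array([150., 188.]), 0.94, array([0.595, 0.323]))]
tier_box side [(array([248., 306.]), 0.69, array([0.582, 0.318])), (array([269., 158.]), 0.33, array([ 0.57 , -0.246]))]
jar top [(array([233., 169.]), 0.71, array([0.638, 0.138])), (array([196., 232.]), 0.69, array([0.496, 0.216])), (array([151., 189.]), 0.22, array([0.593, 0.321]))]
jar side [(array([294., 270.]), 0.9, array([0.49 , 0.214]))]
torch top [(array([370., 150.]), 0.96, array([ 0.679, -0.172]))]
torch side [(array([230., 172.]), 0.59, array([ 0.676, -0.17 ]))]
spoon top [(array([259., 250.]), 0.66, array([0.456, 0.077]))]
spoon side [(array([308., 227.]), 0.57, array([0.459, 0.067]))]
```

View pics/s1.png

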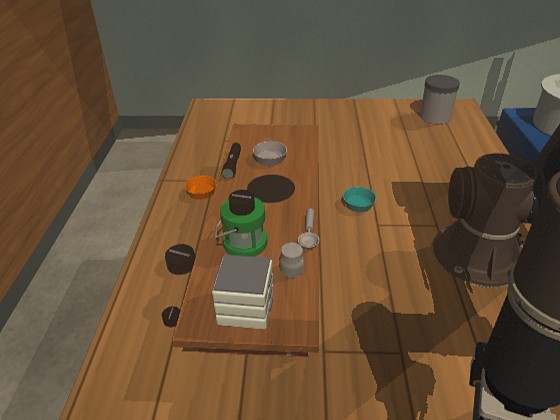

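View pics/t1.png

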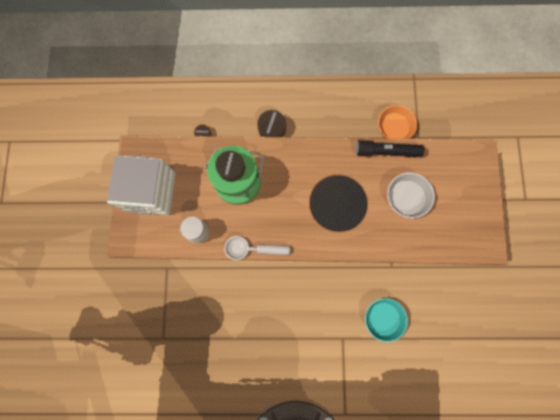

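```bash
python3 - <<'E'
from h import *
im={c:arm.grab_frame(c) for c in('top','side')}
for t,z,g in (('mat',.143,(338,203)),('dish',.172,(411,195)),('cap',.279,(231,164)),('torch',.16,(390,149)),('lantern',.247,(235,180))):
  for c in('top','side'):
    for r in arm.masks_of(t,c)[:4]:
      m=r['pixels'].astype(np.uint8); k=max(cv2.findContours(m,0,1)[0],key=cv2.contourArea)
      h=cv2.convexHull(k)[:,0,:]+0.0
      w=np.array([at_z(c,p,z)[:2] for p in h])
      cc,rad=cv2.minEnclosingCircle(w.astype(np.float32))
      print(t,c,round(r['score'],2),np.round(r['xy']),'rect',cv2.boundingRect(k),'circ',np.round(cc,3),round(rad,3),'box',w.min(0).round(3),w.max(0).round(3))
# plank & bar angle
b=[at_z('top',p,.2815)[:2] for p in((231,153),(227,175))]; print(b)
for p in ((122,137),(496,138),(505,263),(110,258)): print(at_z('top',p,.142))
big=lambda i,x,y,w,h,s:cv2.resize(i[y:y+h,x:x+w],None,fx=s,fy=s,interpolation=2)
cv2.imwrite('pics/c1.png',np.hstack([big(im['top'],190,130,100,100,4),big(im['side'],200,180,100,100,4)])[:,:,::-1])
E
```

```text
mat top 0.74 [337. 205.] rect (309, 174, 58, 58) circ [ 0.561 -0.097] 0.066 box [ 0.496 -0.158] [ 0.624 -0.032]
mat top 0.21 [230. 167.] rect (215, 150, 30, 31) circ [0.649 0.142] 0.038 box [0.612 0.112] [0.683 0.178]
mat side 0.94 [269. 188.] rect (247, 175, 48, 28) circ [ 0.559 -0.092] 0.066 box [ 0.495 -0.154] [ 0.622 -0.03 ]
dish top 0.85 [410. 195.] rect (387, 174, 46, 44) circ [ 0.569 -0.246] 0.05 box [ 0.521 -0.293] [ 0.615 -0.197]
dish top 0.71 [388. 317.] rect (365, 298, 43, 45) circ [ 0.313 -0.18 ] 0.044 box [ 0.269 -0.223] [ 0.355 -0.139]
dish top 0.6 [227. 167.] rect (215, 150, 31, 31) circ [0.638 0.139] 0.037 box [0.604 0.107] [0.673 0.173]
dish side 0.91 [362. 198.] rect (342, 186, 34, 27) circ [ 0.333 -0.01 ] 0.054 box [ 0.289 -0.064] [0.373 0.044]
dish side 0.88 [201. 185.] rect (186, 176, 29, 24) circ [ 0.735 -0.053] 0.052 box [ 0.703 -0.105] [ 0.779 -0.002]
dish side 0.77 [270. 155.] rect (253, 142, 34, 24) circ [ 0.567 -0.224] 0.065 box [ 0.52  -0.286] [ 0.617 -0.161]
dish side 0.61 [231. 162.] rect (221, 143, 20, 36) circ [ 0.672 -0.188] 0.092 box [ 0.654 -0.279] 
[... 721 characters left out ...]
7] 0.093 box [0.543 0.137] [0.647 0.314]
torch top 0.9 [385. 149.] rect (355, 139, 70, 19) circ [ 0.676 -0.211] 0.077 box [ 0.657 -0.288] [ 0.7   -0.135]
torch side 0.72 [233. 163.] rect (221, 143, 20, 36) circ [ 0.675 -0.206] 0.093 box [ 0.657 -0.299] [ 0.697 -0.113]
lantern top 0.96 [238. 178.] rect (205, 145, 59, 60) circ [0.599 0.119] 0.064 box [0.535 0.063] [0.656 0.178]
lantern side 0.62 [241. 230.] rect (215, 198, 52, 60) circ [0.6   0.188] 0.1 box [0.546 0.091] [0.655 0.283]
[array([0.62740707, 0.12180162]), array([0.58401159, 0.12840897])]
[0.71716928 0.39528282 0.142     ]
[ 0.70602849 -0.45725809  0.142     ]
[ 0.42568832 -0.44580513  0.142     ]
[0.43980551 0.40035974 0.142     ]
```

View pics/c1.png

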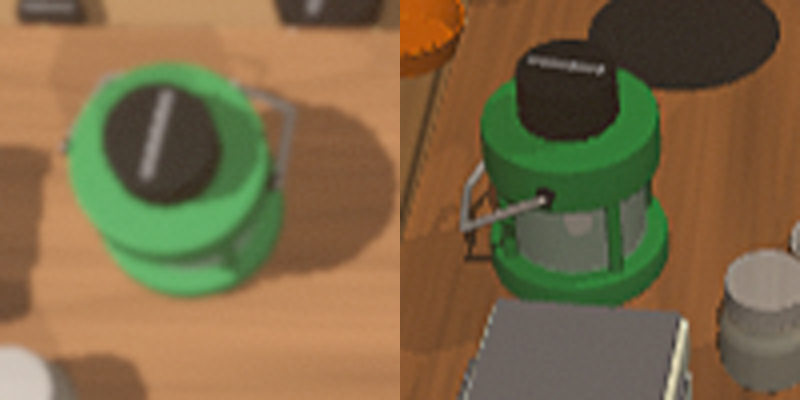

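The pictures show the steel dish at top px (411,195) and the mat at (338,203). The right cap is the one on the lantern, at (230,164). The caps behind the plank and the orange and turquoise dishes are look-alikes. In world x, y, the dish is near (.568,-.245), the mat (.560,-.095) and the cap (.605,.125).

Request:
move_arm([
  [14,-35,12,0,0,-2.84],
  [14,-35,12,0,0,-2.84],
  [14,-35,12,0,0,-2.84],
  [14,-35,12,0,0,-2.84],
  [14,-35,12,0,0,-2.84],
], claw=255, squeeze=15)

```text
t: 2.12
eef_pos: [0.2921, 0.4608, 0.4652]
ee_rot: [-3.141, -0.0, -0.585]
force: [0.9, 0.4, 0.1]
width: 0.0598
```

Request:
move_arm([
  [14,-35,0,0,0,-2.84],
  [14,-35,0,0,0,-2.84],
  [14,-35,0,0,0,-2.84],
  [14,-35,0,0,0,-2.84],
  [14,-35,0,0,0,-2.84],
])

```text
t: 2.53
eef_pos: [0.3619, 0.2855, 0.465]
ee_rot: [-3.141, 0.0, -0.832]
force: [0.4, 1.3, 0.2]
width: 0.0264
```

Request:
move_arm([
  [14,-35,0,0,0,-2.84],
  [14,-35,0,0,0,-2.84],
  [14,-35,0,0,0,-2.84],
  [14,-35,0,0,0,-2.84],
  [14,-35,0,0,0,-2.84],
])

```text
t: 2.95
eef_pos: [0.4318, 0.1106, 0.4652]
ee_rot: [-3.14, 0.0, -1.08]
force: [0.7, 0.7, -0.1]
width: 0.0009
```

Request:
move_arm([
  [14,-35,0,0,0,-2.84],
  [14,-35,0,0,0,-2.84],
  [14,-35,0,0,0,-2.84],
  [14,-35,0,0,0,-2.84],
  [14,-35,0,0,0,-2.84],
])

```text
t: 3.37
eef_pos: [0.502, -0.0645, 0.4651]
ee_rot: [-3.141, 0.0, -1.329]
force: [1.4, 1.2, 1.0]
width: 0.0005
```

Request:
move_arm([
  [14,-35,0,0,0,-2.84],
  [14,-35,0,0,0,-2.84],
  [14,-35,0,0,0,-2.84],
  [14,-35,0,0,0,-2.84],
  [14,-35,0,0,0,-2.84],
])

```text
t: 3.78
eef_pos: [0.5721, -0.2395, 0.4647]
ee_rot: [-3.141, -0.0, -1.577]
force: [0.6, 0.6, -0.1]
width: 0.0003
```

Request:
move_arm([
  [-1,-1,-18,0,0,0],
  [-1,-1,-18,0,0,0],
  [-1,-1,-18,0,0,0],
  [-1,0,-18,0,0,0],
  [0,0,-18,0,0,0],
])

```text
t: 4.2
eef_pos: [0.5675, -0.2408, 0.3739]
ee_rot: [-3.142, -0.0, -1.575]
force: [0.0, -0.2, -0.6]
width: 0.0004
```

```bash
python3 - <<'E'
from h import *
a=save('top','t2.png'); s=save('side','s2.png')
big=lambda i,x,y,w,h,s:cv2.resize(i[y:y+h,x:x+w],None,fx=s,fy=s,interpolation=2)
cv2.imwrite('pics/c2.png',np.hstack([big(a,330,120,130,130,3),big(s,215,90,130,130,3)])[:,:,::-1])
st=arm.get_state(); print(st['eef_pos'],st['force'], st['q'])
E
```

```text
[ 0.56686201 -0.2403538   0.37156399] [-0.41741994 -0.12714975 -0.27810506] [-8.45702757e-02  2.86621205e-01 -1.69438465e-01 -1.04266798e-03
 -1.12009367e+00  8.11828147e-02]
```

View pics/c2.png

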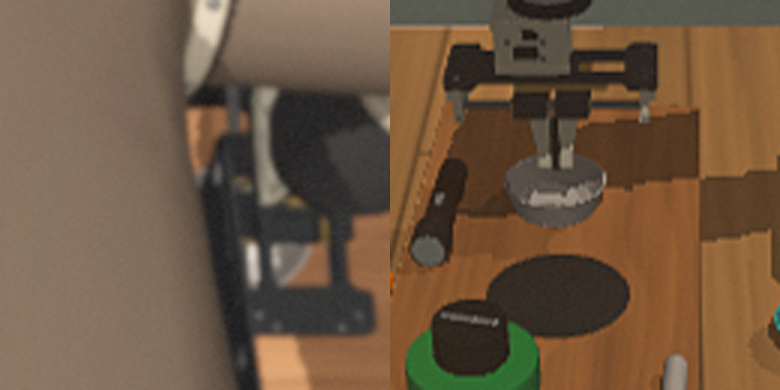

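Side crop: the closed fingers are centred over the steel dish, with the mat clear in front. Now I lower them into the dish and push towards +y.

Request:
move_arm([
  [0,0,-12,0,0,0],
  [0,0,-12,0,0,0],
  [0,0,-10,0,0,0],
  [0,0,-5,0,0,0],
  [0,0,0,0,0,0],
])

```text
t: 4.72
eef_pos: [0.5677, -0.2404, 0.335]
ee_rot: [3.14, 0.0, -1.574]
force: [-0.2, 0.0, 0.4]
width: 0.0001
```

Request:
move_arm([
  [0,5,0,0,0,0],
  [0,5,0,0,0,0],
  [0,5,0,0,0,0],
  [0,5,0,0,0,0],
  [0,5,0,0,0,0],
])

```text
t: 5.13
eef_pos: [0.5679, -0.2149, 0.3362]
ee_rot: [-3.141, -0.0, -1.574]
force: [-0.1, -1.3, 0.1]
width: 0.0004
```

Request:
move_arm([
  [0,6,0,0,0,0],
  [0,6,0,0,0,0],
  [-1,6,0,0,0,0],
  [0,6,0,0,0,0],
  [-1,6,0,0,0,0],
])

```text
t: 5.55
eef_pos: [0.5659, -0.185, 0.3359]
ee_rot: [-3.141, -0.0, -1.574]
force: [0.7, -2.2, 1.3]
width: 0.0007
```

Request:
move_arm([
  [0,6,0,0,0,0],
  [0,6,0,0,0,0],
  [-1,6,0,0,0,0],
  [0,6,0,0,0,0],
  [-1,6,0,0,0,0],
])

```text
t: 5.97
eef_pos: [0.5639, -0.1549, 0.3357]
ee_rot: [-3.141, -0.0, -1.574]
force: [-0.2, -3.1, 2.3]
width: 0.0005
```

Request:
move_arm([
  [0,6,0,0,0,0],
  [0,6,0,0,0,0],
  [-1,6,0,0,0,0],
  [0,6,0,0,0,0],
  [-1,6,0,0,0,0],
])

```text
t: 6.38
eef_pos: [0.5618, -0.1249, 0.3356]
ee_rot: [-3.142, -0.0, -1.574]
force: [0.3, -2.9, 2.1]
width: 0.0003
```

Request:
move_arm([
  [0,6,0,0,0,0],
  [0,6,0,0,0,0],
  [0,6,0,0,0,0],
  [0,3,0,0,0,0],
  [0,0,0,0,0,0],
])

```text
t: 6.8
eef_pos: [0.5618, -0.1038, 0.3357]
ee_rot: [3.142, 0.0, -1.573]
force: [0.3, -2.6, 3.1]
width: 0.0002
```

```bash
cat >> h.py <<'E'
def circ(t,c,z,n=4):
    for r in arm.masks_of(t,c)[:n]:
      m=r['pixels'].astype(np.uint8); k=max(cv2.findContours(m,0,1)[0],key=cv2.contourArea)
      w=np.array([at_z(c,p,z)[:2] for p in cv2.convexHull(k)[:,0,:]+0.0])
      print(t,c,round(r['score'],2),np.round(r['xy']),cv2.boundingRect(k),'box',w.min(0).round(3),w.max(0).round(3))
big=lambda i,x,y,w,h,s:cv2.resize(i[y:y+h,x:x+w],None,fx=s,fy=s,interpolation=2)
E
python3 - <<'E'
from h import *
a=save('top','t3.png'); s=save('side','s3.png')
cv2.imwrite('pics/c3.png',np.hstack([big(a,270,130,130,130,3),big(s,205,100,130,130,3)])[:,:,::-1])
circ('dish','side',.172); circ('mat','side',.143)
circ('dish','top',.172)
E
```

```text
dish side 0.84 [277. 180.] (253, 166, 35, 21) box [ 0.514 -0.156] [ 0.607 -0.061]
dish side 0.83 [201. 182.] (184, 175, 32, 25) box [ 0.7  -0.11] [ 0.783 -0.002]
dish side 0.6 [359. 200.] (344, 187, 31, 25) box [ 0.292 -0.059] [0.368 0.041]
dish side 0.21 [242. 199.] (229, 190, 26, 26) box [ 0.591 -0.042] [0.659 0.06 ]
mat side 0.68 [273. 195.] (248, 180, 47, 23) box [ 0.495 -0.13 ] [ 0.619 -0.03 ]
dish top 0.91 [368. 212.] (366, 194, 16, 24) box [ 0.521 -0.184] [ 0.571 -0.151]
dish top 0.62 [387. 320.] (365, 298, 42, 44) box [ 0.271 -0.221] [ 0.355 -0.139]
```

View pics/c3.png

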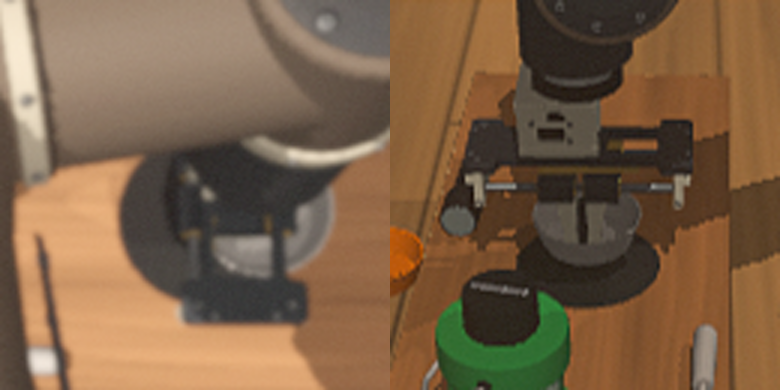

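The dish is part-way onto the mat, with its centre near y = -.132. I push on by 36 mm, back off slightly and lift out.

Request:
move_arm([
  [0,6,0,0,0,0],
  [0,6,0,0,0,0],
  [0,6,0,0,0,0],
  [0,6,0,0,0,0],
  [0,5,0,0,0,0],
])

```text
t: 7.47
eef_pos: [0.5618, -0.0747, 0.3356]
ee_rot: [3.142, 0.0, -1.574]
force: [0.5, -1.1, 1.9]
width: 0.0009
```

Request:
move_arm([
  [0,4,0,0,0,0],
  [0,2,0,0,0,0],
  [0,0,0,0,0,0],
  [0,-8,0,0,0,0],
  [0,-8,0,0,0,0],
])

```text
t: 7.88
eef_pos: [0.5617, -0.0856, 0.3353]
ee_rot: [3.141, 0.001, -1.573]
force: [0.4, -1.0, -0.3]
width: 0.0005
```

Request:
move_arm([
  [0,-4,4,0,0,0],
  [0,0,12,0,0,0],
  [0,0,20,0,0,0],
  [0,0,35,0,0,0],
  [0,0,35,0,0,0],
], claw=0)

```text
t: 8.3
eef_pos: [0.5614, -0.0903, 0.4421]
ee_rot: [3.139, -0.0, -1.575]
force: [0.9, -0.5, 0.9]
width: 0.0281
```

Request:
move_arm([
  [0,0,35,0,0,0],
  [0,35,10,0,0,0],
  [0,38,0,0,0,0],
  [0,38,0,0,0,0],
  [0,38,0,0,0,0],
])

```text
t: 8.72
eef_pos: [0.5614, 0.06, 0.4874]
ee_rot: [-3.141, 0.001, -1.576]
force: [0.3, -0.7, -0.3]
width: 0.0615
```

```bash
python3 - <<'E'
from h import *
a=save('top','t4.png'); s=save('side','s4.png')
cv2.imwrite('pics/c4.png',np.hstack([big(a,200,110,200,130,2),big(s,180,100,200,130,2)])[:,:,::-1])
circ('dish','side',.172); circ('mat','side',.143)
circ('dish','top',.172);circ('mat','top',.143)
for t,z in (('dish',.142),('cap_top',.279)):
  for c in('top','side'):
    print(t,c,[(np.round(r['xy']),round(r['score'],2),np.round(at_z(c,r['xy'],z),3)[:2]) for r in arm.spot_point(t,c)[:4]])
print(arm.get_state()['q'].round(2),arm.get_state()['eef_pos'])
E
```

```text
dish side 0.89 [360. 198.] (342, 187, 34, 26) box [ 0.289 -0.059] [0.372 0.044]
dish side 0.75 [199. 183.] (185, 176, 31, 25) box [ 0.701 -0.105] [0.78  0.002]
dish side 0.75 [242. 292.] (212, 255, 61, 75) box [0.532 0.2  ] [0.655 0.397]
dish side 0.68 [268. 185.] (252, 168, 36, 30) box [ 0.513 -0.146] [ 0.608 -0.013]
mat side 0.61 [273. 197.] (247, 180, 48, 23) box [ 0.495 -0.131] [ 0.622 -0.03 ]
dish top 0.97 [337. 199.] (319, 177, 46, 45) box [ 0.513 -0.148] [ 0.609 -0.052]
dish top 0.92 [396. 119.] (378, 105, 38, 34) box [ 0.697 -0.268] [ 0.775 -0.187]
dish top 0.85 [388. 317.] (365, 297, 43, 45) box [ 0.271 -0.223] [ 0.357 -0.139]
dish top 0.66 [222. 174.] (215, 157, 24, 25) box [0.602 0.122] [0.657 0.173]
mat top 0.76 [324. 216.] (309, 175, 58, 57) box [ 0.496 -0.158] [ 0.622 -0.032]
dish top [(array([384., 318.]), 0.95, array([ 0.313, -0.184])), (array([396., 126.]), 0.9, array([ 0.737, -0.235])), (array([336., 201.]), 0.72, array([ 0.562, -0.093]))]
dish side [(array([267., 188.]), 0.95, array([ 0.567, -0.092])), (array([359., 201.]), 0.73, array([ 0.325, -0.04 ])), (array([200., 189.]), 0.58, array([ 0.749, -0.086]))]
cap_top top [(array([229., 164.]), 0.52, array([0.606, 0.126])), (array([232., 169.]), 0.42, array([0.596, 0.12 ])), (array([239., 183.]), 0.38, array([0.57 , 0.105]))]
cap_top side [(array([170., 312.]), 0.83, array([0.692, 0.45 ])), (array([180., 250.]), 0.68, array([0.704, 0.3  ])), (array([242., 196.]), 0.6, array([0.605, 0.127])), (array([248., 307.]), 0.57, array([0.564, 0.436]))]
[ 0.45  0.13 -0.1  -0.   -1.33 -0.45] [0.5618441  0.05838791 0.48669832]
```

View pics/c4.png

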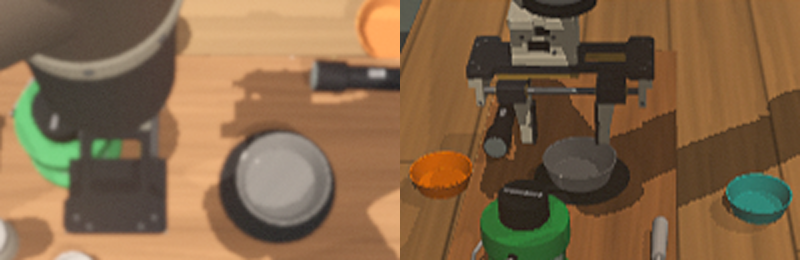

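The dish centre is at about (.561,-.100), roughly 5 mm from the mat's centre, and it stands upright. Now the cap at (.605,.125).

Request:
move_arm([
  [11,17,0,0,0,0],
  [11,17,0,0,0,0],
  [11,17,0,0,0,0],
  [10,16,0,0,0,0],
  [0,0,0,0,0,0],
])

```text
t: 9.63
eef_pos: [0.6063, 0.128, 0.4857]
ee_rot: [3.141, -0.0, -1.574]
force: [-0.7, -0.6, -0.7]
width: 0.0879
```

Request:
move_arm([
  [0,0,-12,0,0,0],
  [0,0,-12,0,0,0],
  [0,0,-12,0,0,0],
  [0,0,-10,0,0,0],
  [0,0,-7,0,0,0],
])

```text
t: 10.05
eef_pos: [0.6046, 0.1257, 0.4325]
ee_rot: [3.141, -0.0, -1.575]
force: [-0.5, -0.9, -0.7]
width: 0.0877
```

```bash
python3 - <<'E'
from h import *
a=save('top','t5.png'); s=save('side','s5.png')
cv2.imwrite('pics/c5.png',np.hstack([big(a,170,110,130,130,3),big(s,180,120,130,130,3)])[:,:,::-1])
st=arm.get_state();print(st['q'].round(2),st['eef_pos'],st['force'],st['width'])
E
```

```text
[ 0.52  0.25 -0.08 -0.   -1.24 -0.52] [0.60457635 0.12595595 0.43238406] [-0.18527261 -0.26405839 -0.21877394] 0.08757964721947159
```

View pics/c5.png

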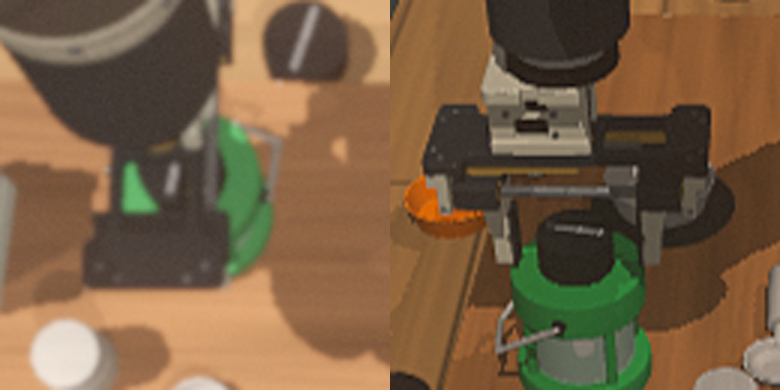

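The open fingers straddle the cap with clearance on both sides, so I close them.

Request:
move_arm([
  [0,0,0,0,0,0],
  [0,0,0,0,0,0],
  [0,0,0,0,0,0],
  [0,0,0,0,0,0],
  [0,0,0,0,0,0],
], claw=255, squeeze=15)

```text
t: 10.57
eef_pos: [0.6048, 0.1265, 0.4341]
ee_rot: [-3.141, 0.0, -1.574]
force: [0.3, -0.1, 0.3]
width: 0.0597
```

Request:
move_arm([
  [0,0,0,0,0,0],
  [0,0,0,0,0,0],
  [0,0,0,0,0,0],
  [0,0,0,0,0,0],
  [0,0,0,0,0,0],
])

```text
t: 10.98
eef_pos: [0.6049, 0.1266, 0.434]
ee_rot: [-3.141, 0.0, -1.574]
force: [-0.2, 1.0, 3.3]
width: 0.0555
```

```bash
python3 - <<'E'
from h import *
st=arm.get_state()
for k in('t','q','eef_pos','ee_rot','force','moment','width'): print(k,np.round(st[k],4))
E
```

```text
t 10.9833
q [ 5.2190e-01  2.4860e-01 -7.6300e-02  3.0000e-04 -1.2451e+00 -5.2500e-01]
eef_pos [0.6049 0.1266 0.434 ]
ee_rot [-3.1408e+00  2.0000e-04 -1.5738e+00]
force [-0.2405  0.9713  3.326 ]
moment [ 0.1926 -0.2784 -0.0257]
width 0.0555
```

Request:
move_arm([
  [0,0,0,0,0,4],
  [0,0,0,0,0,4],
  [0,0,0,0,0,4],
  [0,0,0,0,0,4],
  [0,0,0,0,0,4],
])

```text
t: 11.4
eef_pos: [0.6069, 0.126, 0.435]
ee_rot: [-3.136, -0.002, -1.223]
force: [11.9, -4.1, -0.2]
width: 0.0553
```

```bash
python3 - <<'E'
from h import *
st=arm.get_state()
for k in('t','q','eef_pos','ee_rot','force','moment','width'): print(k,np.round(st[k],4))
E
```

```text
t 11.4
q [ 0.5204  0.2492 -0.0746  0.0034 -1.2413 -0.1734]
eef_pos [0.6069 0.126  0.435 ]
ee_rot [-3.1356e+00 -2.3000e-03 -1.2227e+00]
force [11.8874 -4.149  -0.184 ]
moment [-1.461  -4.5666 -0.7714]
width 0.0553
```

Turning + it stops dead (moment z −0.77, slipping), so − is the free way.

Request:
move_arm([
  [0,0,0,0,0,-5],
  [0,0,0,0,0,-5],
  [0,0,0,0,0,-5],
  [0,0,0,0,0,-5],
  [0,0,0,0,0,0],
])

```text
t: 11.82
eef_pos: [0.6049, 0.1262, 0.4343]
ee_rot: [-3.141, -0.0, -1.578]
force: [0.8, -0.7, 4.4]
width: 0.0554
```

```bash
cat > st.py <<'E'
from h import *
st=arm.get_state()
for k in('t','eef_pos','ee_rot','force','moment','width'): print(k,np.round(st[k],3))
E
python3 st.py
```

```text
t 11.817
eef_pos [0.605 0.126 0.434]
ee_rot [-3.141 -0.    -1.578]
force [ 0.798 -0.727  4.358]
moment [-0.268  0.001 -0.026]
width 0.055
```

Request:
move_arm([
  [0,0,0,0,0,-5],
  [0,0,0,0,0,-5],
  [0,0,0,0,0,-5],
  [0,0,0,0,0,-5],
  [0,0,0,0,0,0],
])

```text
t: 12.23
eef_pos: [0.6049, 0.1263, 0.4343]
ee_rot: [-3.141, 0.0, -1.924]
force: [0.4, -1.7, 5.2]
width: 0.0551
```

```bash
python3 st.py
```

```text
t 12.233
eef_pos [0.605 0.126 0.434]
ee_rot [-3.141  0.    -1.924]
force [ 0.406 -1.698  5.221]
moment [-0.264 -0.137 -0.024]
width 0.055
```

Request:
move_arm([
  [0,0,0,0,0,-4],
  [0,0,0,0,0,-4],
  [0,0,0,0,0,-4],
  [0,0,0,0,0,-4],
  [0,0,0,0,0,0],
])

```text
t: 12.65
eef_pos: [0.6048, 0.1264, 0.4343]
ee_rot: [-3.141, 0.0, -2.202]
force: [-0.5, -1.3, 5.3]
width: 0.0551
```

```bash
python3 st.py
```

```text
t 12.65
eef_pos [0.605 0.126 0.434]
ee_rot [-3.141  0.    -2.202]
force [-0.479 -1.302  5.251]
moment [-0.201 -0.085 -0.04 ]
width 0.055
```

Request:
move_arm([
  [0,0,0,0,0,-3],
  [0,0,0,0,0,-3],
  [0,0,0,0,0,-3],
  [0,0,0,0,0,0],
  [0,0,0,0,0,0],
])

```text
t: 13.07
eef_pos: [0.6049, 0.1264, 0.4343]
ee_rot: [-3.141, 0.001, -2.355]
force: [0.2, -1.3, 5.6]
width: 0.0552
```

```bash
python3 st.py; python3 - <<'E'
from h import *
a=save('top','t6.png'); s=save('side','s6.png')
cv2.imwrite('pics/c6.png',np.hstack([big(a,190,120,100,100,4),big(s,190,150,100,100,4)])[:,:,::-1])
E
```

```text
t 13.067
eef_pos [0.605 0.126 0.434]
ee_rot [-3.141e+00  1.000e-03 -2.355e+00]
force [ 0.164 -1.307  5.568]
moment [-0.138 -0.187 -0.116]
width 0.055
```

View pics/c6.png

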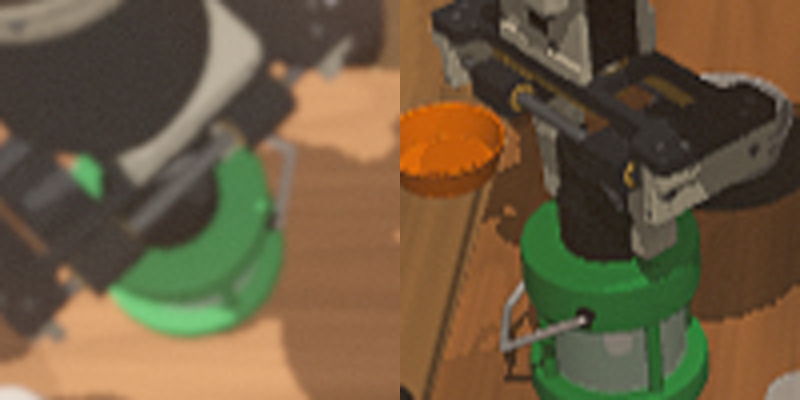

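The bar is hidden by the gripper, so I carry on to the end stop, then back off.

Request:
move_arm([
  [0,0,0,0,0,-2],
  [0,0,0,0,0,-2],
  [0,0,0,0,0,-2],
  [0,0,0,0,0,0],
  [0,0,0,0,0,0],
])

```text
t: 13.58
eef_pos: [0.6048, 0.1265, 0.4343]
ee_rot: [-3.141, 0.001, -2.46]
force: [-0.2, -1.2, 5.6]
width: 0.0552
```

```bash
python3 st.py
```

```text
t 13.583
eef_pos [0.605 0.126 0.434]
ee_rot [-3.141e+00  1.000e-03 -2.460e+00]
force [-0.244 -1.185  5.563]
moment [-0.062  0.071 -0.089]
width 0.055
```

Request:
move_arm([
  [0,0,0,0,0,-2],
  [0,0,0,0,0,-2],
  [0,0,0,0,0,-2],
  [0,0,0,0,0,0],
  [0,0,0,0,0,0],
])

```text
t: 14.0
eef_pos: [0.6049, 0.1265, 0.4343]
ee_rot: [-3.141, 0.001, -2.564]
force: [0.3, 0.5, 5.7]
width: 0.0554
```

```bash
python3 st.py
```

```text
t 14.0
eef_pos [0.605 0.127 0.434]
ee_rot [-3.141e+00  1.000e-03 -2.564e+00]
force [0.33  0.508 5.689]
moment [-0.041 -0.079 -0.05 ]
width 0.055
```

Request:
move_arm([
  [0,0,0,0,0,-2],
  [0,0,0,0,0,-2],
  [0,0,0,0,0,-2],
  [0,0,0,0,0,-2],
  [0,0,0,0,0,0],
])

```text
t: 14.42
eef_pos: [0.6048, 0.1267, 0.4342]
ee_rot: [-3.141, 0.001, -2.705]
force: [-0.7, 0.0, 6.3]
width: 0.0554
```

```bash
python3 st.py
```

```text
t 14.417
eef_pos [0.605 0.127 0.434]
ee_rot [-3.141e+00  1.000e-03 -2.705e+00]
force [-0.676  0.046  6.287]
moment [0.057 0.08  0.54 ]
width 0.055
```

End stop found (moment z +0.54). I back off 9° and try the lift.

Request:
move_arm([
  [0,0,0,0,0,3],
  [0,0,0,0,0,3],
  [0,0,0,0,0,3],
  [0,0,0,0,0,0],
  [0,0,0,0,0,0],
], squeeze=18)

```text
t: 14.83
eef_pos: [0.605, 0.1266, 0.4341]
ee_rot: [-3.141, 0.001, -2.55]
force: [1.0, 0.0, 5.1]
width: 0.0556
```

Request:
move_arm([
  [0,0,1,0,0,0],
  [0,0,1,0,0,0],
  [0,0,1,0,0,0],
  [0,0,1,0,0,0],
  [0,0,1,0,0,0],
])

```text
t: 15.25
eef_pos: [0.6051, 0.1265, 0.4371]
ee_rot: [3.141, -0.001, -2.552]
force: [5.9, -1.6, -5.7]
width: 0.0553
```

```bash
python3 st.py
```

```text
t 15.25
eef_pos [0.605 0.127 0.437]
ee_rot [ 3.141e+00 -1.000e-03 -2.552e+00]
force [ 5.928 -1.633 -5.747]
moment [-0.298 -2.335  0.005]
width 0.055
```

Request:
move_arm([
  [0,0,1,0,0,0],
  [0,0,1,0,0,0],
  [0,0,1,0,0,0],
  [0,0,0,0,0,0],
  [0,0,0,0,0,0],
])

```text
t: 15.67
eef_pos: [0.605, 0.1265, 0.4403]
ee_rot: [3.141, -0.001, -2.552]
force: [5.3, -0.2, -4.4]
width: 0.0555
```

```bash
python3 st.py
```

```text
t 15.667
eef_pos [0.605 0.127 0.44 ]
ee_rot [ 3.141e+00 -1.000e-03 -2.552e+00]
force [ 5.338 -0.152 -4.397]
moment [-0.165 -2.058  0.026]
width 0.056
```

Request:
move_arm([
  [1,0,1,0,0,0],
  [0,0,1,0,0,0],
  [0,0,1,0,0,0],
  [0,0,1,0,0,0],
  [0,0,1,0,0,0],
])

```text
t: 16.08
eef_pos: [0.6056, 0.1265, 0.4468]
ee_rot: [3.141, -0.0, -2.551]
force: [-0.0, 0.3, -1.0]
width: 0.055
```

```bash
python3 st.py; python3 - <<'E'
from h import *
a=save('top','t7.png'); s=save('side','s7.png')
cv2.imwrite('pics/c7.png',np.hstack([big(a,190,120,100,100,4),big(s,190,150,100,100,4)])[:,:,::-1])
E
```

```text
t 16.083
eef_pos [0.606 0.126 0.447]
ee_rot [ 3.141 -0.    -2.551]
force [-0.025  0.343 -0.951]
moment [ 0.057 -0.139  0.016]
width 0.055
```

View pics/c7.png

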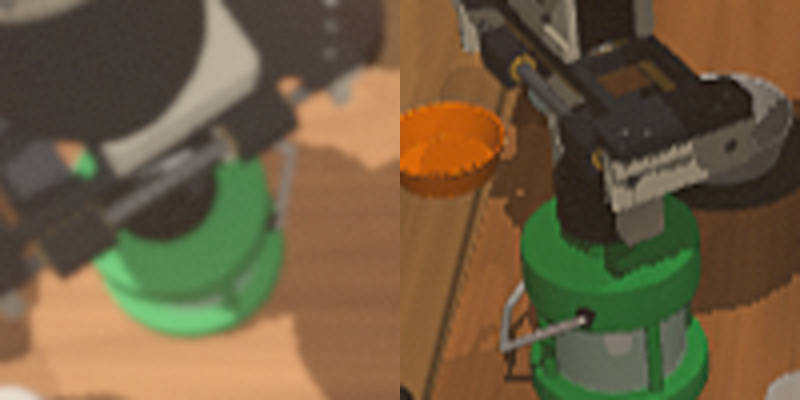

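The side forces are gone, the weight is near zero and the cap's lower edge has risen off the deck, so it is free. I lift on.

Request:
move_arm([
  [0,0,3,0,0,0],
  [0,0,3,0,0,0],
  [0,0,3,0,0,0],
  [0,0,3,0,0,0],
  [0,0,3,0,0,0],
])

```text
t: 16.6
eef_pos: [0.6058, 0.1265, 0.4621]
ee_rot: [-3.142, 0.0, -2.551]
force: [-0.3, 0.6, -0.7]
width: 0.0553
```

Request:
move_arm([
  [0,0,10,0,0,0],
  [0,0,15,0,0,0],
  [0,0,15,0,0,0],
  [0,0,12,0,0,0],
  [0,0,8,0,0,0],
])

```text
t: 17.02
eef_pos: [0.6058, 0.1264, 0.524]
ee_rot: [-3.141, 0.002, -2.551]
force: [0.6, 0.5, -0.0]
width: 0.0551
```

Request:
move_arm([
  [0,0,5,0,0,0],
  [0,0,0,0,0,0],
  [0,0,0,0,0,0],
  [0,0,0,0,0,0],
  [0,0,0,0,0,0],
])

```text
t: 17.43
eef_pos: [0.6057, 0.1265, 0.5258]
ee_rot: [3.141, -0.001, -2.551]
force: [-1.4, 0.0, 0.1]
width: 0.0551
```

```bash
python3 st.py; python3 - <<'E'
from h import *
a=save('top','t8.png'); s=save('side','s8.png')
cv2.imwrite('pics/c8.png',np.hstack([big(a,180,100,200,140,2),big(s,170,110,200,140,2)])[:,:,::-1])
circ('dish','top',.172)
E
```

```text
t 17.433
eef_pos [0.606 0.127 0.526]
ee_rot [ 3.141e+00 -1.000e-03 -2.551e+00]
force [-1.374  0.046  0.079]
moment [ 0.105 -0.169 -0.045]
width 0.055
dish top 0.95 [400. 121.] (378, 105, 39, 35) box [ 0.694 -0.271] [ 0.775 -0.186]
dish top 0.9 [337. 197.] (318, 177, 47, 45) box [ 0.513 -0.148] [ 0.609 -0.05 ]
dish top 0.6 [387. 317.] (364, 298, 43, 45) box [ 0.269 -0.221] [ 0.355 -0.137]
```

View pics/c8.png

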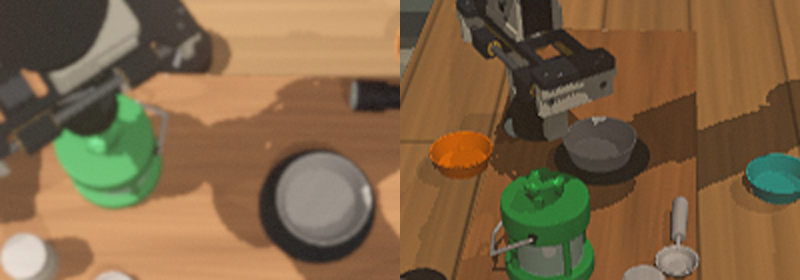

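The cap is held in the fingers with its underside about 90 mm above its seat, the bare neck shows, and the dish stands on the mat. I hand it in.

```bash
python3 -c "
from station import arm; print(arm.job_done())"
```

```text
the job is handed in; nothing more can be done
None
```

The dish is on the mat and the cap is off the lantern, held in the gripper about 90 mm above its seat. I handed the job in at about 17.5 s of the 67 s allowed; it reported no verdict.

- **Dish:** I slid it along the plank with closed fingers pushing inside its wall. The last top picture puts its centre at about (0.561, −0.099) against the mat's (0.559, −0.095), so about 5 mm off centre.
- **Cap:** I tried it counter-clockwise first and it stopped dead. I then turned it clockwise to its end stop near 1.15 rad, backed off 0.15 rad to about 1.0 rad, and lifted it.
- **Last checks:** The finger opening reads 55 mm, which fits the 56 mm cap. The last pictures show the lantern's neck bare and the dish upright on the mat.
- **What was off:** The first few millimetres of the lift met about 6 N downwards and 6 N sideways. Both vanished after I shifted the hand 1 mm. The bar on the cap was hidden by the gripper, so I judged the turn from the felt stops, not from the camera.
- **Bystanders:** I did not re-measure the tier box, jar, torch and spoon at the end. I saw no sign of contact with them in the pictures or force readings.

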